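Set the ratchet tensioner to its pinned tooth

ROBOT

A 7-joint arm with a two-finger parallel gripper is mounted at the origin on a cart in front of the work surface, level with it; the furniture and walls round the work are solid. World frame = base frame: x ahead of the robot, y to its left, z up, the work surface at z = 0. Lengths are in m, angles in rad, forces in N, time in s.
With the tool pointing down it reaches from about 0.425 to 0.8 m from the base axis. Payload 8.3 kg.
Tool frame: the origin (TCP) lies at the very end of the fingers, on their centre line; the grasp point (between the pads) lies 19 mm behind it; z points along the fingers, y is the line along which they close (so a half turn about z gives the same grasp; the last joint's range is limited). The gripper opens to 85 mm and grips with 20 to 120 N. Pads are 22 mm wide; open, the fingers measure 114 mm over their backs; the gripper's body (76 mm by 85 mm) begins 54 mm behind the grasp point. The pads swing forward as they close: fully open they stand 13 mm farther back than shut.
Start: joints at [-1.256, 0.383, 0.016, 1.37, -0.006, 1.388, -0.046], TCP at [0.23, 0.581, 0.231] pointing down, gripper open.
Joint ranges: [-2.95, 2.95], [-0.25, 2.06], [-1.52, 1.56], [0.18, 2.33], [-1.44, 4.58], [0.02, 2.06], [-3.01, 3.01]. Speed limits (rad/s): [2.39, 2.39, 3.01, 3.01, 3.14, 3.14, 3.14].

INTERFACE

Orientations are given as a 3x3 rotation matrix whose columns are the frame's x, y, z axes.
In Python, from plant import ctrl gives the robot as it stands. Calls block until the motion is done:
- ctrl.move_pose(position, orientation): joint-space move of the TCP to a pose.
- ctrl.line_to(position, ori=None, vel=0.15, max_force=None): straight line of the TCP; ori=None keeps the orientation; vel is the mean speed in m/s. With max_force (N) it stops when the force on the tool has changed by that much, and returns True; else False.
- ctrl.goto_joints(angles): joint-space move.
- ctrl.set_gripper(opening, squeeze=None): finger opening in m; squeeze is the grip in N (None keeps the last); returns when the fingers have stopped.
- ctrl.wait(seconds).
- ctrl.solve_ik(position, orientation): joint angles nearest the present ones, or None.
- ctrl.get_obs(): the state.
- ctrl.snapshot(name): name is "scene" or "top" or "wrist"; returns a dict with "frame" (400x640x3 uint8, red, green, blue), "camera_matrix" (3x3 intrinsics, pixels), "view" (4x4, takes a point from world to camera coordinates); the wrist camera has in their place "hand_eye" (4x4, takes a point from camera to tool coordinates, whose origin is the TCP and whose axes are the flange's). Camera axes: x right, y up, looking along -z (the intrinsics and any distortion apply to the point x, -y, -z); pixel columns grow to the right and rows downward; lengths in m; the calibration is good to about 2 mm. A picture is of the moment at which its call begins: read the wrist's pose just before it. There is no depth.
A pose or a line that the arm cannot do raises ctrl.PlanningError and nothing moves.
- ctrl.job_done(): hands the job in; it is judged then, once.
The state is a dict: "time_s": time; "joint_positions": joint angles; "joint_vel": joint speeds; "joint_efforts": joint torques, N m; "position": TCP position; "orientation": TCP orientation; "contact_force": force on the tool from outside, world axes, zero at the start; "moment": the same for the moment, N m; "grip_width": finger opening in m; "grasp_force": force on a finger pad.
Only numpy, scipy, OpenCV 4.12 (cv2) and the standard library are available. Lean on these libraries where they do the work, as an engineer would, in place of code of your own. Each camera call takes 0.05 s, during which the arm holds its last target. There are 200 camera calls.

TASK

Two ratchet tensioners for the press's feed spring stand on the bench. On the one with the straight bar grip, turn the grip clockwise (seen from above) until the tooth that carries the small upright pin has clicked past the tip of the sprung pawl, and no further tooth; then let go, so that the wheel springs back and the pawl holds it by that tooth. Leave the tensioner with the round knob as it is set.

Things in the scene. Friction and masses are not known exactly. Their poses are not given: they have to be found in the camera images.
- bar_grip (a point): Black bar grip to be turned: 66 mm long, 15 wide, 30 tall (z = 48 to 78 mm), on the axis of a steel ratchet wheel 100 mm across, on a green base plate 142 x 136 x 10 mm fixed to the bench. Beside the bar nothing is higher than the wheel's pin (41 mm). The point is on the wheel's axis, 68 mm above the bench, 10 below the bar's top. x runs along the bar, y across it, z up; it turns with the wheel.
- bar_wheel (a joint): Wheel of the bar-grip tensioner (rad), grows clockwise from above. 12 teeth, 0.524 apart; one carries an upright pin 11 mm thick, 14 tall. 0 = steep face of the pinned tooth rests on the pawl's nose. Starts one or two teeth short (about -0.52 or -1.05). A spring (0.07 to 0.11 N m) turns it back: let go at 0.05 to 0.48 it settles at 0. Past 0.524 the next tooth catches and it cannot come back.
- bar_pawl (a joint): Sprung pawl (rad) of that tensioner: a dark steel finger 55 mm long, 14 mm tall, its top at z = 27 mm, lying along the wheel's edge on the side of the base nearer the robot. About 0 with its nose down in a gap between teeth, about 0.13 as a crest passes under it. It moves by itself.
- round_wheel (a joint): Wheel (rad) of the second tensioner, the same but with a round black knob 54 mm across, top at z = 78 mm, its axis at least 0.23 m from the bar grip's. It rests at about 0 and is to be left there; its next tooth would catch at 0.524.

How it is judged:
At the end, for the whole second after the job is handed in: The bar-grip wheel is let go and at rest within 0.17 rad of 0, held by the pawl at the pinned tooth, with the pawl down in the gap (under 0.07 rad) (value of joint bar_wheel between -0.17 and 0.17 rad and value of joint bar_pawl below 0.07 rad and velocity of joint bar_wheel between -0.1 and 0.1 rad/s); the robot touches nothing.
It fails at once if the round-knob tensioner is turned from its tooth (value of joint round_wheel above 0.4 rad or value of joint round_wheel below -0.2 rad).
It also fails if it takes over 35 s, if anything falls off the work surface, if the arm or the gripper's body presses on something with over 40 N, if the wrist force passes 120 N, or if a joint passes its speed limit or range.

## Working session

There is one attempt and no reset: what is moved stays moved. The work goes in short steps, each a Python script; the robot and the scene stay as the last script left them, time stands still between calls to the robot, and variables do not carry over. Pictures are saved under pics/ and viewed, at most 10 in all, crops included, and the job is handed in when it is done.

```bash
mkdir -p pics; ls; python3 - <<'E'
from plant import ctrl
import cv2,numpy as np,pickle
for n in("top","scene"):
    s=ctrl.snapshot(n); cv2.imwrite(f"pics/{n}0.png",s["frame"][:,:,::-1]); pickle.dump(s,open(f"{n}0.pkl","wb"))
    print(n,s["camera_matrix"],s["view"],[k for k in s])
o=ctrl.get_obs();print(o["time_s"],o["position"],o["orientation"],o["grip_width"])
E
```

```text
pics
top [[435.07465912   0.         324.11757913]
 [  0.         435.07465912 195.73358304]
 [  0.           0.           1.        ]] [[-0.00613325 -0.99995836 -0.00675732 -0.01361724]
 [ 0.9827453  -0.00727662  0.18482077 -0.51539365]
 [-0.18486225 -0.00550717  0.98274901 -1.1274187 ]
 [ 0.          0.          0.          1.        ]] ['frame', 'camera_matrix', 'view']
scene [[373.83294185   0.         320.47409945]
 [  0.         373.83294185 196.99560325]
 [  0.           0.           1.        ]] [[ 0.80568245 -0.59216818  0.0145819  -0.39792911]
 [ 0.3101474   0.4426926   0.84132743 -0.21243303]
 [-0.50466264 -0.67332021  0.54032908 -0.6617478 ]
 [ 0.          0.          0.          1.        ]] ['frame', 'camera_matrix', 'view']
0.1 [0.2303561  0.58052071 0.23035641] [[-9.29490030e-01  3.68846680e-01 -6.40854167e-04]
 [ 3.68847236e-01  9.29488509e-01 -1.68171896e-03]
 [-2.46298705e-05 -1.79951829e-03 -9.99998381e-01]] 0.0855807118265385
```

View pics/top0.png

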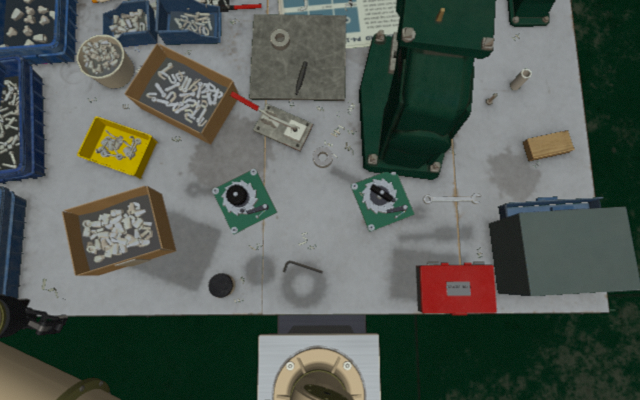

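The top view shows the round knob at about (238,195) and the bar grip at about (381,191), with the green press just beyond the bar. I'll zoom in on the bar.

```bash
cat > h.py <<'E'
import numpy as np
def px2w(s,u,v,z,):
    K,V=s["camera_matrix"],s["view"]
    d=np.linalg.inv(K)@[u,v,1]; d=np.array([d[0],-d[1],-d[2]])
    R,t=V[:3,:3],V[:3,3]; c=-R.T@t; d=R.T@d
    return c+d*(z-c[2])/d[2]
def w2px(s,p):
    K,V=s["camera_matrix"],s["view"]; c=V[:3,:3]@np.array(p)+V[:3,3]
    q=K@[c[0],-c[1],-c[2]]; return q[:2]/q[2]
E
python3 - <<'E'
import pickle,cv2,numpy as np
from h import *
t=pickle.load(open("top0.pkl","rb"));s=pickle.load(open("scene0.pkl","rb"))
a=cv2.resize(t["frame"][155:245,335:435,::-1],None,fx=6,fy=6,interpolation=cv2.INTER_CUBIC)
cv2.imwrite("pics/crop0.png",a)
print(px2w(t,381,191,.078),px2w(t,238,195,.078))
p=px2w(t,381,191,.078);print(w2px(s,p))
E
```

```text
[ 0.52122509 -0.16720404  0.078     ] [0.513294   0.20971252 0.078     ]
[379.77909604 225.72152065]
```

View pics/crop0.png

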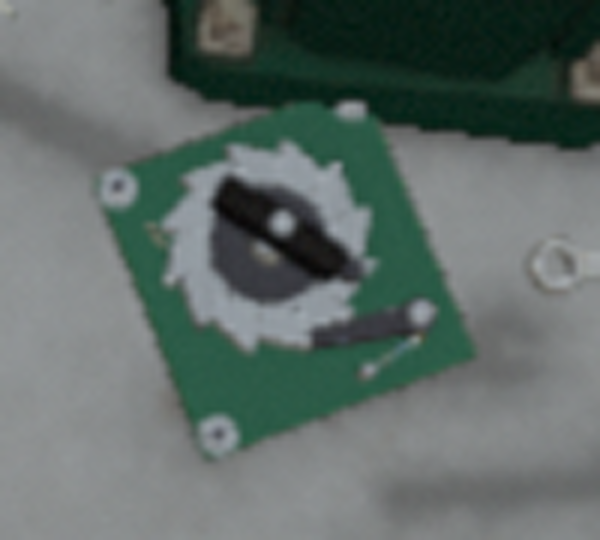

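View pics/scene0.png

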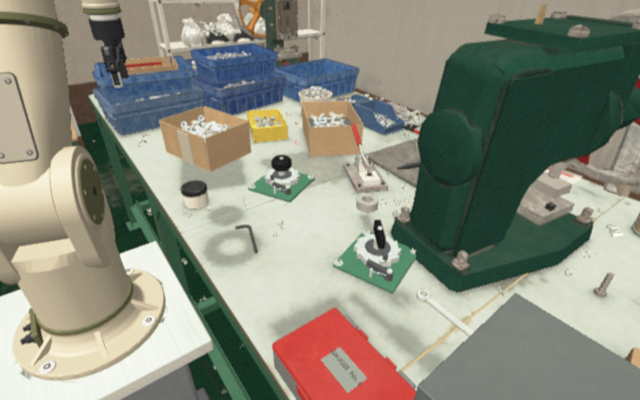

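The crop shows the bar running from (228,195) to (340,265), the pawl nose near (315,338), and no clear pin. Next is a closer look with the wrist camera, from above and aligned with the bar.

```bash
cat >> h.py <<'E'
def ori(a):  # tool y at world angle a, z down
    y=np.array([np.cos(a),np.sin(a),0]);z=np.array([0,0,-1.]);return np.c_[np.cross(y,z),y,z]
E
python3 - <<'E'
from plant import ctrl
import pickle,cv2,numpy as np
from h import *
t=pickle.load(open("top0.pkl","rb"))
f=lambda u,v:px2w(t,335+u/6,155+v/6,.078)
a,b=f(228,195),f(340,262);d=b-a;bar=np.arctan2(d[1],d[0]);print(a,b,np.linalg.norm(d),"bar",bar)
c=(a+b)/2
for k in(np.pi/2,-np.pi/2):
    for turn in(0,-.8,-1.35):
        q=ctrl.solve_ik([c[0],c[1],.05],ori(bar+k+turn));print(k,turn,None if q is None else np.round(q,2))
w=ctrl.snapshot("wrist");print(w["hand_eye"],w["camera_matrix"])
E
```

```text
[ 0.53079803 -0.1463977   0.078     ] [ 0.50049749 -0.19456094  0.078     ] 0.056901844197624125 bar -2.1323540303705464
1.5707963267948966 0 [-0.43  0.51  0.88  1.84 -0.46  1.01  0.08]
1.5707963267948966 -0.8 [-0.42  0.5   0.87  1.84 -0.45  1.01 -0.72]
1.5707963267948966 -1.35 [-0.41  0.5   0.86  1.84 -0.44  1.   -1.28]
-1.5707963267948966 0 [ 1.07  0.63 -1.07  1.78  0.61  1.11  2.37]
-1.5707963267948966 -0.8 [-0.4   0.49  0.84  1.84 -0.43  1.    2.4 ]
-1.5707963267948966 -1.35 [-0.41  0.49  0.85  1.84 -0.44  1.    1.85]
[[-5.69365224e-04  9.63829062e-01  2.66520571e-01  6.73443911e-02]
 [ 9.99999787e-01  4.63893846e-04  4.58691544e-04  1.51621028e-03]
 [ 3.18462988e-04  2.66520776e-01 -9.63829121e-01 -1.42309237e-01]
 [ 0.00000000e+00  0.00000000e+00  0.00000000e+00  1.00000000e+00]] [[280.40038741   0.         321.16581987]
 [  0.         280.40038741 198.57890637]
 [  0.           0.           1.        ]]
```

```bash
python3 - <<'E'
from plant import ctrl
import pickle,cv2,numpy as np
from h import *
t=pickle.load(open("top0.pkl","rb"))
for u,v in((378,150),(405,150),(440,150)): print([px2w(t,u,v,z).round(3) for z in(.05,.2)])
o=ctrl.get_obs()
q=np.array(o["joint_positions"])
p=np.array(o["position"]);p[:2]*=.52/np.hypot(*p[:2]);p[2]=.25
q=np.array(ctrl.solve_ik(p,o["orientation"]));print(q.round(2))
ctrl.goto_joints(q)
q[0]=.32;q[6]=2.6;ctrl.goto_joints(q)
c=[.5156,-.1705];bar=-2.132
for z in(.15,.05):
  for turn in(0,-.8,-1.35):
    s=ctrl.solve_ik([*c,z],ori(bar-np.pi/2+turn));print(z,turn,None if s is None else np.round(s,2))
print(ctrl.get_obs()["time_s"],ctrl.get_obs()["position"])
E
```

```text
[array([ 0.642, -0.166,  0.05 ]), array([ 0.597, -0.147,  0.2  ])]
[array([ 0.641, -0.24 ,  0.05 ]), array([ 0.596, -0.212,  0.2  ])]
[array([ 0.64 , -0.336,  0.05 ]), array([ 0.596, -0.295,  0.2  ])]
[-1.26  0.15  0.01  1.62 -0.    1.37 -0.06]
0.15 0 [ 0.3   0.26 -0.04  1.71  0.01  1.16  2.83]
0.15 -0.8 [ 0.25  0.26  0.01  1.71 -0.    1.16  2.04]
0.15 -1.35 [ 0.21  0.26  0.06  1.72 -0.02  1.16  1.51]
0.05 0 [ 0.3   0.37 -0.04  1.81  0.02  0.96  2.83]
0.05 -0.8 [ 0.25  0.37  0.01  1.82 -0.01  0.95  2.05]
0.05 -1.35 [ 0.21  0.37  0.07  1.82 -0.03  0.95  1.51]
3.2667 [ 0.48207534 -0.19507305  0.2499203 ]
```

```bash
cat > look.py <<'E'
import cv2,numpy as np,pickle
from plant import ctrl
def look(name):
    o=ctrl.get_obs();w=ctrl.snapshot("wrist")
    T=np.eye(4);T[:3,:3]=o["orientation"];T[:3,3]=o["position"]
    w["view"]=np.linalg.inv(T@w["hand_eye"])
    pickle.dump(w,open(name+".pkl","wb"));return w
E
python3 - <<'E'
from look import *;from h import *
ctrl.move_pose([.5156,-.1705,.13],ori(-2.132-np.pi/2))
w=look("w1");u=w2px(w,[.5156,-.1705,.03]).round().astype(int);print(u,w2px(w,[.5156,-.1705,.078]))
x0=max(0,u[0]-130);y0=max(0,u[1]-100);print(x0,y0)
cv2.imwrite("pics/w1.png",cv2.resize(w["frame"][y0:y0+200,x0:x0+260,::-1],None,fx=3,fy=3,interpolation=cv2.INTER_CUBIC))
print(ctrl.get_obs()["time_s"])
E
```

```text
[321 197] [321.4223466  214.25564708]
191 97
3.8917
```

View pics/w1.png

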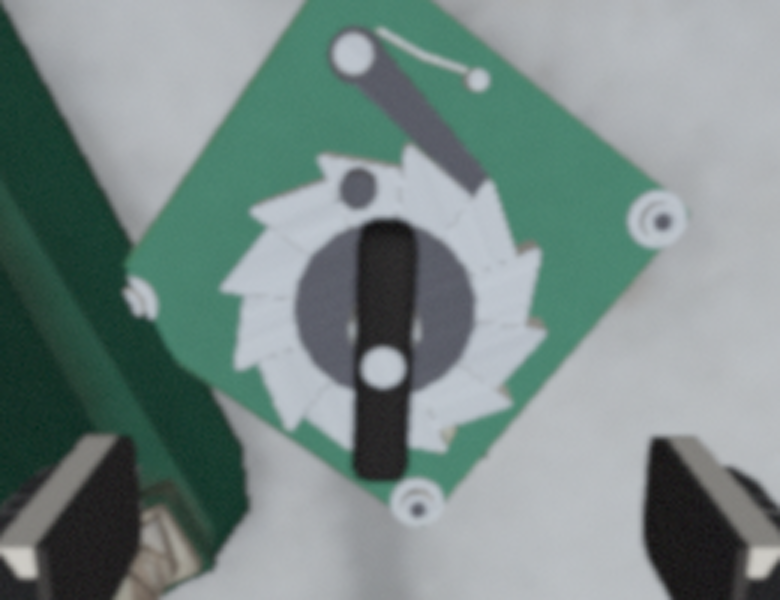

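The wrist crop shows the pin at (358,188), the wheel centre at about (384,305) and the pawl nose at (483,190). The tooth tips run at 40° (held), 9° and -23°. The pin sits on the -23° tooth, so the wheel is two teeth short (about -1.05) and needs a turn of about 1.05 + 0.26.

```bash
python3 - <<'E'
from look import *;from h import *
w=pickle.load(open("w1.pkl","rb"))
f=lambda u,v,z=.078:px2w(w,191+u/3,97+v/3,z)
a,b=f(387.5,220),f(380.5,479);d=b-a;c=(a+b)/2
print(a,b,np.linalg.norm(d),c,f(384,305,.027));bar=np.arctan2(d[1],d[0]);print(bar)
# choose gripper angle nearest present
A=ctrl.get_obs()["orientation"];cur=np.arctan2(A[1,1],A[0,1])
al=bar+np.pi/2;al+=np.pi*round((cur-al)/np.pi);print(cur,al)
R=ori(al)
if abs(np.sin((al-cur)/2))<.1:
    ctrl.set_gripper(.06,40)
    ctrl.line_to([c[0],c[1],.10],R,vel=.08)
    hit=ctrl.line_to([c[0],c[1],.050],R,vel=.06,max_force=8);print("hit",hit,ctrl.get_obs()["position"])
    ctrl.set_gripper(0,40)
    o=ctrl.get_obs();print(o["grip_width"],o["grasp_force"],o["contact_force"],o["moment"],o["time_s"],np.round(o["joint_positions"],3))
E
```

```text
[ 0.49899076 -0.19846048  0.078     ] [ 0.53618974 -0.14303567  0.078     ] 0.06675083206731057 [ 0.51759025 -0.17074807  0.078     ] [ 0.51864947 -0.1698168   0.027     ]
0.9796885580841019
2.5779720324058917 2.5504848848789985
hit False [ 0.51793005 -0.17085716  0.05037411]
0.014092924317463269 41.44160449504852 [ 1.91189948 -1.11554196  1.46608536] [-0.16186857 -0.29029081 -0.16979534] 6.25 [ 0.293  0.377 -0.04   1.808  0.018  0.956  2.796]
```

Gripped with low side force. Now the turn, on joint 7 in small steps.

```bash
python3 - <<'E'
from look import *;from h import *
q=np.array(ctrl.get_obs()["joint_positions"]);A=ctrl.get_obs()["orientation"]
q0=q[6]
for k in range(1,7):
    q[6]=q0-1.31*k/6;ctrl.goto_joints(q)
    o=ctrl.get_obs();print(round(o["time_s"],2),o["grip_width"].__round__(4),np.round(o["contact_force"],1),np.round(o["moment"],2))
    if np.linalg.norm(o["contact_force"])>30: break
B=o["orientation"];print("turned",np.arctan2(A[1,1],A[0,1])-np.arctan2(B[1,1],B[0,1]))
w=look("w2");u=w2px(w,[.518,-.1705,.03]).round().astype(int);print(u)
x0=max(0,u[0]-130);y0=max(0,u[1]-100);print(x0,y0)
cv2.imwrite("pics/w2.png",cv2.resize(w["frame"][y0:y0+200,x0:x0+260,::-1],None,fx=3,fy=3,interpolation=cv2.INTER_CUBIC))
E
```

```text
6.58 0.0146 [-0.9 -0.   1.3] [0.19 0.22 0.07]
6.9 0.0139 [-2.7  2.5  3.5] [0.51 0.71 0.07]
7.22 0.0141 [-3.4  2.6  5.1] [0.67 0.8  0.07]
7.55 0.0143 [-4.1  3.7  6.4] [0.82 0.94 0.06]
7.88 0.0147 [-4.5  4.8  5.6] [0.93 0.91 0.07]
8.2 0.0141 [-5.1  6.3  6.2] [1.15 0.85 0.12]
turned 1.3030392560745179
[317 234]
187 134
```

View pics/w2.png

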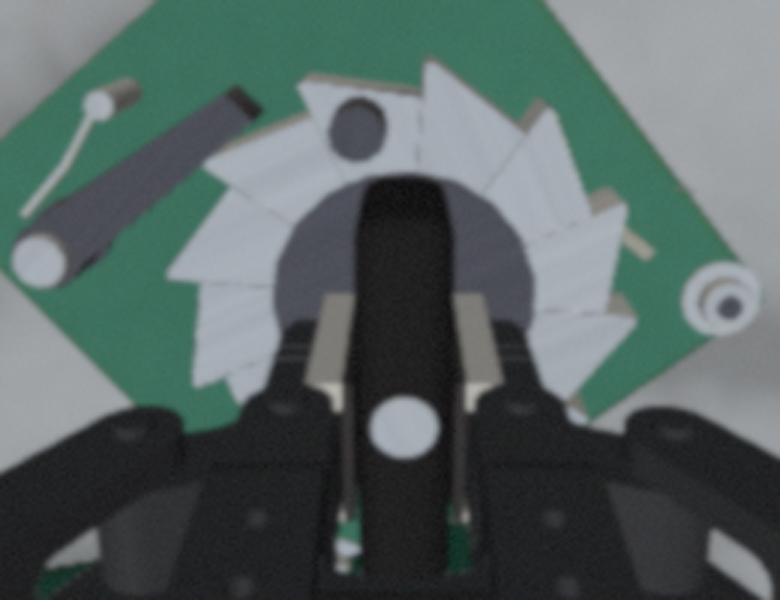

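The pinned tooth's tip (302,80) is about 12° past the pawl nose (250,100), and the next tooth (207,165) hasn't caught. Releasing now.

```bash
python3 - <<'E'
from look import *;from h import *
ctrl.set_gripper(.075)
ctrl.wait(.3)
p=ctrl.get_obs()["position"]
ctrl.line_to([p[0],p[1],.13],vel=.08)
w=look("w3");u=w2px(w,[.518,-.1705,.03]).round().astype(int);print(u)
x0=max(0,u[0]-130);y0=max(0,u[1]-100)
cv2.imwrite("pics/w3.png",cv2.resize(w["frame"][y0:y0+200,x0:x0+260,::-1],None,fx=3,fy=3,interpolation=cv2.INTER_CUBIC))
o=ctrl.get_obs();print(o["time_s"],o["contact_force"])
E
```

```text
[320 199]
10.35 [-0.17725067  0.08223592 -0.69255518]
```

View pics/w3.png

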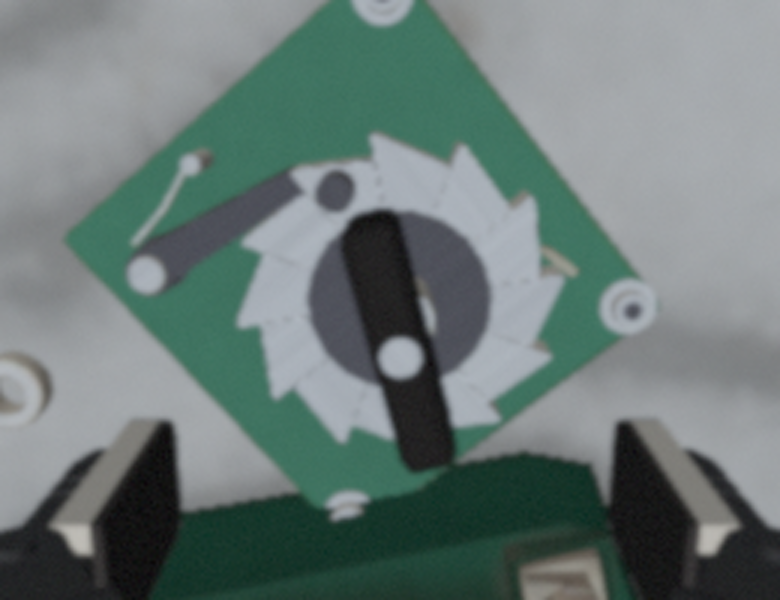

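The pawl nose (297,183) is down against the steep face of the pinned tooth (pin at 336,190), the wheel has sprung back, and the gripper is clear.

```bash
python3 -c "
from plant import ctrl
print(ctrl.job_done())"
```

```text
the job is handed in; nothing more can be done
None
```

The bar-grip wheel was turned two teeth clockwise and released; the last wrist picture shows the pawl down against the pinned tooth. The round-knob tensioner was not touched, and the job was handed in at about 10 s; the call returned no verdict.

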